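# Load two petri dishes into the covered plate incubator

## Robot

A 6-joint arm with a two-finger parallel gripper is mounted at the origin on a cart in front of the work surface, level with it; the furniture and walls round the work are solid. World frame = base frame: x ahead of the robot, y to its left, z up, the work surface at z = 0. Lengths are in m, angles in degrees, forces in N, time in s.
With the tool pointing down it reaches from about 0.4 to 0.825 m from the base axis. Payload 7 kg.
Tool frame: the origin (TCP) lies at the very end of the fingers, on their centre line; the grasp point (between the pads) lies 19 mm behind it (r.hold_point_z is the distance from the TCP to the grasp point, in m); z points along the fingers, y is the line along which they close (so a half turn about z gives the same grasp; the last joint's range is limited). The gripper opens to 88 mm and grips with 3 to 60 N. Pads are 19 mm wide; open, the fingers measure 130 mm over their backs; the gripper's body (78 mm by 193 mm) begins 47 mm behind the grasp point.
Start: joints at [84.746, 20.546, 0.682, 0, -70.136, -16.507], TCP at [0.25, 0.627, 0.227] pointing down, gripper open.
Joint ranges: [-176.03, 176.03], [-82.01, 121.73], [-58.28, 71.71], [-173.87, 95.51], [-174.79, -0.11], [-173.66, 173.66]. Speed limits (degrees/s): [136.94, 136.94, 172.46, 180, 180, 180].

## Interface

Orientations are given as [roll, pitch, yaw] about the fixed x, y, z axes, in that order (R = Rz(yaw) Ry(pitch) Rx(roll)).
In Python, from plant import telemetry, vision, workorder, r gives the robot as it stands.
- The arm moves only by the tool move_arm, never from a script. Its argument "plan" is a list of rows, each a list of 7 numbers: the opening, from -1 (shut) to 1 (fully open), so that 0 is half open, then the shift along the world's x, y, z in m, then the turn, a rotation vector about the world's x, y, z in degrees. In form: [[fingers, dx, dy, dz, ax, ay, az], ...]. A call has 1 to 20 rows; each row shifts and turns the commanded pose from where the row before left it; what a row does not reach is not made up. A row lasts 1/8 s, in which the tool goes at most 62.5 mm and 10.7 degrees, less where a joint would pass 70% of its speed; a pose out of reach is approached as far as the arm can. A call is refused whole if a number of a shift passes 0.0625 or a number of a turn 10.7, either way. A call with a gripper value outside its range is refused whole. The fingers move at their own pace and stop on an object; "force" is the grip in N (left out, the last holds). Time passes only in rows, so rows that do not move let the fingers close. It gives the time, the measured TCP pose, the force, the opening and the grip force at its end, in the units of the state.
- telemetry.get_state(): the state, without advancing time (a new reading comes with each control period).
- vision.capture(name): name is "side" or "top" or "wrist"; returns a dict with "img" (420x560x3 uint8, red, green, blue), "depth" (420x560 float32, m along the optical axis (not along the pixel's ray), 0 where there is no reading), "intrinsics" (3x3 intrinsics, pixels), "R" (3x3) and "t" (3): a world point X has camera coordinates R X + t. Camera axes: x right, y down, z forward; pixel columns grow to the right and rows downward; lengths in m; the calibration is good to about 2 mm. A picture is of the moment at which its call begins.
- workorder.close_job(): hands the job in; it is judged then, once.
The state is a dict: "time_s": time; "joints": joint angles; "qd": joint speeds; "joint_torque": joint torques, N m; "tcp_pos": TCP position; "eef_rot": TCP orientation; "contact_force": force on the tool from outside, world axes, zero at the start; "moment": the same for the moment, N m; "gripper_width": finger opening in m; "gripper_force": force on a finger pad.
Only numpy, scipy, OpenCV 4.12 (cv2) and the standard library are available. Lean on these libraries where they do the work, as an engineer would, in place of code of your own. Each camera call takes 0.05 s, during which the arm holds its last target. There are 200 camera calls.

## Task

Lift the loose cover off the plate incubator and stand it upright on the bare bench, lay any two of the three petri dishes side by side on the warm plate (it holds only two; the third waits on the bench), then put the cover back so that it sits fully home over them. Keep the dishes level, set dishes and cover down rather than dropping them, and do not knock over or shift the two bottles and the beaker standing among them.

Things in the scene. Friction and masses are not known exactly. Their poses are not given: they have to be found in the camera images.
- incubator: low grey bench incubator, fixed to the bench. Origin on the bench under the centre of its warm plate; z up, x to its back, y along its long side. Housing top 40 mm over the bench; it reaches from x = -100 (front control strip) to +66 mm and y = -95 to +95 mm. The cover stands over the plate at the start
- plate_center (a point): centre of the top of the incubator's aluminium warm plate, 92 (x) x 152 (y) mm, its top 48 mm over the bench, 8 mm proud of the housing; axes as the incubator's. Two dishes lie side by side along y, centred at about y = +38 and -38 mm, x = 0
- cover: the loose cover: white open-bottomed hood, 118 (x) x 178 (y) mm over its bottom flange, 46 mm high, 0.2 to 0.4 kg; inside 102 x 162 mm, 41 mm headroom. Home, it stands on the housing's top round the plate (5 mm play each side), long side along the incubator's y; either way round fits. Origin: middle of its lower rim, 40 mm over the bench when home
- cover_handle (a point): black bar handle on top of the cover, 14 mm square, 108 mm long along the cover's y, on a post at each end; fingers fit beside it. Point: the bar's centre, 71 mm over the cover's lower rim, 25 mm over its top; so 111 mm over the bench when home, 71 mm when the cover stands on the bench. z up when the cover is upright
- dish_1_center (a point): covered petri dish (flat whitish round disc): 62 mm across at the lid, 58 mm where the fingers bear, 14 mm high, about 30 g, lying flat on the bench. Point: its centre, 7 mm over its underside. One of three alike
- dish_2_center (a point): covered petri dish (flat whitish round disc): 62 mm across at the lid, 58 mm where the fingers bear, 14 mm high, about 30 g, lying flat on the bench. Point: its centre, 7 mm over its underside. One of three alike
- dish_3_center (a point): covered petri dish (flat whitish round disc): 62 mm across at the lid, 58 mm where the fingers bear, 14 mm high, about 30 g, lying flat on the bench. Point: its centre, 7 mm over its underside. One of three alike
- bottle_1_center (a point): amber glass bottle with a blue screw cap, 70 mm across, 138 mm tall, upright; a bystander. Point: its axis, half-way up (69 mm over the bench)
- bottle_2_center (a point): amber glass bottle with a blue screw cap, 70 mm across, 138 mm tall, upright; a bystander. Point: its axis, half-way up (69 mm over the bench)
- beaker_center (a point): empty 100 ml beaker, clear, 56 mm across, 70 mm tall, upright; a bystander. Point: its axis, half-way up (35 mm over the bench)
- power_strip: cream mains power strip, fixed, 82 (x) x 345 (y) x 60 mm, lying to the left; a bystander. Origin on the bench under its centre, y along its length. Loops of its white cable, up to 41 mm high, lie on the bench to the right of it, from y = 110 to 240 mm and x = 360 to 720 mm
- bench_middle (a point): fixed point on the bench top in the middle of the working area, at x = 550, y = -150 mm. But for the things listed the bench is flat and clear from x = 350 to 690 mm and y = -420 to +100 mm; the cover may stand anywhere there. A tube rack with vials (115 mm high) and tall glassware stand along the back beyond x = 695 mm, a pH pen (25 mm high) on the front edge before x = 335 mm
Mind the look-alikes: they are no part of the job. What is shaped like the part that bears dish_3_center but pink is not meant.

How it is judged (in metres and radians):
On the way, in this order (a step that is already met when the one before it is completed fails the run):
1. the cover is off and stands upright on the bench, let go (height (world z) of cover_handle between 0.064 and 0.077 m and angle between cover_handle's own z axis and vertical below 0.06 rad and contact force between the fingers and cover below 0.2 N and linear speed of cover below 0.03 m/s), for 0.2 s.
2. exactly two dishes lie flat on the warm plate, let go, the third on the bench ((((x of dish_1_center in the frame of incubator between -0.018 and 0.018 m and y of dish_1_center in the frame of incubator between -0.048 and 0.048 m and z of dish_1_center in the frame of incubator between 0.049 and 0.061 m and angle between dish_1_center's own z axis and vertical below 0.08 rad and contact force between the fingers and dish_1 below 0.2 N) and (x of dish_2_center in the frame of incubator between -0.018 and 0.018 m and y of dish_2_center in the frame of incubator between -0.048 and 0.048 m and z of dish_2_center in the frame of incubator between 0.049 and 0.061 m and angle between dish_2_center's own z axis and vertical below 0.08 rad and contact force between the fingers and dish_2 below 0.2 N) and (height (world z) of dish_3_center below 0.02 m and horizontal distance between dish_3_center and incubator above 0.12 m and angle between dish_3_center's own z axis and vertical below 0.08 rad)) or ((x of dish_1_center in the frame of incubator between -0.018 and 0.018 m and y of dish_1_center in the frame of incubator between -0.048 and 0.048 m and z of dish_1_center in the frame of incubator between 0.049 and 0.061 m and angle between dish_1_center's own z axis and vertical below 0.08 rad and contact force between the fingers and dish_1 below 0.2 N) and (x of dish_3_center in the frame of incubator between -0.018 and 0.018 m and y of dish_3_center in the frame of incubator between -0.048 and 0.048 m and z of dish_3_center in the frame of incubator between 0.049 and 0.061 m and angle between dish_3_center's own z axis and vertical below 0.08 rad and contact force between the fingers and dish_3 below 0.2 N) and (height (world z) of dish_2_center below 0.02 m and horizontal distance between dish_2_center and incubator above 0.12 m and angle between dish_2_center's own z axis and vertical below 0.08 rad)) or ((x of dish_2_center in the frame of incubator between -0.018 and 0.018 m and y of dish_2_center in the frame of incubator between -0.048 and 0.048 m and z of dish_2_center in the frame of incubator between 0.049 and 0.061 m and angle between dish_2_center's own z axis and vertical below 0.08 rad and contact force between the fingers and dish_2 below 0.2 N) and (x of dish_3_center in the frame of incubator between -0.018 and 0.018 m and y of dish_3_center in the frame of incubator between -0.048 and 0.048 m and z of dish_3_center in the frame of incubator between 0.049 and 0.061 m and angle between dish_3_center's own z axis and vertical below 0.08 rad and contact force between the fingers and dish_3 below 0.2 N) and (height (world z) of dish_1_center below 0.02 m and horizontal distance between dish_1_center and incubator above 0.12 m and angle between dish_1_center's own z axis and vertical below 0.08 rad))) and height (world z) of cover_handle between 0.064 and 0.077 m), for 0.2 s.
At the end, for the whole second after the job is handed in: Two dishes lie flat on the warm plate (centre within 18 mm of its middle across, 48 mm along), the third flat on the bench clear of the incubator; the cover is home over the two (within 8 mm in x and y, 4 mm in height, 0.03 rad of level); all at rest ((((x of dish_1_center in the frame of incubator between -0.018 and 0.018 m and y of dish_1_center in the frame of incubator between -0.048 and 0.048 m and z of dish_1_center in the frame of incubator between 0.049 and 0.061 m and angle between dish_1_center's own z axis and vertical below 0.08 rad and contact force between the fingers and dish_1 below 0.2 N) and (x of dish_2_center in the frame of incubator between -0.018 and 0.018 m and y of dish_2_center in the frame of incubator between -0.048 and 0.048 m and z of dish_2_center in the frame of incubator between 0.049 and 0.061 m and angle between dish_2_center's own z axis and vertical below 0.08 rad and contact force between the fingers and dish_2 below 0.2 N) and (height (world z) of dish_3_center below 0.02 m and horizontal distance between dish_3_center and incubator above 0.12 m and angle between dish_3_center's own z axis and vertical below 0.08 rad)) or ((x of dish_1_center in the frame of incubator between -0.018 and 0.018 m and y of dish_1_center in the frame of incubator between -0.048 and 0.048 m and z of dish_1_center in the frame of incubator between 0.049 and 0.061 m and angle between dish_1_center's own z axis and vertical below 0.08 rad and contact force between the fingers and dish_1 below 0.2 N) and (x of dish_3_center in the frame of incubator between -0.018 and 0.018 m and y of dish_3_center in the frame of incubator between -0.048 and 0.048 m and z of dish_3_center in the frame of incubator between 0.049 and 0.061 m and angle between dish_3_center's own z axis and vertical below 0.08 rad and contact force between the fingers and dish_3 below 0.2 N) and (height (world z) of dish_2_center below 0.02 m and horizontal distance between dish_2_center and incubator above 0.12 m and angle between dish_2_center's own z axis and vertical below 0.08 rad)) or ((x of dish_2_center in the frame of incubator between -0.018 and 0.018 m and y of dish_2_center in the frame of incubator between -0.048 and 0.048 m and z of dish_2_center in the frame of incubator between 0.049 and 0.061 m and angle between dish_2_center's own z axis and vertical below 0.08 rad and contact force between the fingers and dish_2 below 0.2 N) and (x of dish_3_center in the frame of incubator between -0.018 and 0.018 m and y of dish_3_center in the frame of incubator between -0.048 and 0.048 m and z of dish_3_center in the frame of incubator between 0.049 and 0.061 m and angle between dish_3_center's own z axis and vertical below 0.08 rad and contact force between the fingers and dish_3 below 0.2 N) and (height (world z) of dish_1_center below 0.02 m and horizontal distance between dish_1_center and incubator above 0.12 m and angle between dish_1_center's own z axis and vertical below 0.08 rad))) and x of cover_handle in the frame of incubator between -0.008 and 0.008 m and y of cover_handle in the frame of incubator between -0.008 and 0.008 m and z of cover_handle in the frame of incubator between 0.107 and 0.1145 m and angle between cover_handle's own z axis and vertical below 0.03 rad and linear speed of each of cover, dish_1, dish_2, dish_3 below 0.02 m/s); the robot touches nothing.
It fails at once if a dish is tipped (more than 0.4 rad) (angle between any of dish_1_center, dish_2_center, dish_3_center's own z axis and vertical above 0.4 rad).
It fails at once if a dish or the cover is dropped (falls free by about 25 mm or more) ((linear speed of dish_1 above 0.7 m/s and contact force between the fingers and dish_1 below 0.05 N) or (linear speed of dish_2 above 0.7 m/s and contact force between the fingers and dish_2 below 0.05 N) or (linear speed of dish_3 above 0.7 m/s and contact force between the fingers and dish_3 below 0.05 N) or (linear speed of cover above 0.7 m/s and contact force between the fingers and cover below 0.05 N)).
It fails at once if a bystander is knocked over (angle between any of bottle_1_center, bottle_2_center, beaker_center's own z axis and vertical above 0.3 rad).
It fails at once if a bystander is shifted by more than 25 mm (distance of any of bottle_1_center, bottle_2_center, beaker_center from where it was at the start of the episode above 0.025 m).
It also fails if it takes over 72 s, if anything falls off the work surface, if the arm or the gripper's body presses on something with over 40 N, if the wrist force passes 120 N, or if a joint passes its speed limit or range.

## Working session

There is one attempt and no reset: what is moved stays moved. The work goes in short steps, Python scripts to look and compute and a tool call to move; the robot and the scene stay as the last step left them, time stands still between calls to the robot, and variables do not carry over. Pictures are saved under pics/ and viewed, at most 10 in all, crops included, and the job is handed in when it is done.

Besides the shell and the picture viewer there is one more tool, called after "Request:" by a JSON object that holds its "fn" and its "kwargs", one argument or row to a line. move_arm: Moves the arm, as the interface text tells. Its arguments: {"type":"object","properties":{"plan":{"type":"array"},"force":{"type":"number"}},"required":["plan"]}

```bash
mkdir -p pics; cat > h.py <<'E'
import numpy as np, cv2
from plant import telemetry, vision, workorder, r
def cap(n,save=None):
    c=vision.capture(n)
    if save: cv2.imwrite('pics/'+save+'.png',c['img'][:,:,::-1])
    return c
def world(c):
    K,R,t,d=c['intrinsics'],c['R'],np.array(c['t']).ravel(),c['depth']
    v,u=np.mgrid[:d.shape[0],:d.shape[1]]
    P=np.stack([(u-K[0,2])/K[0,0]*d,(v-K[1,2])/K[1,1]*d,d],-1)
    return (P-t)@R
def ray(c,u,v,z):
    K,R,t=c['intrinsics'],c['R'],np.array(c['t']).ravel()
    o=-R.T@t; d=R.T@np.linalg.inv(K)@np.array([u,v,1.])
    return o+d*(z-o[2])/d[2]
E
python3 - <<'E'
from h import *
for n in('top','side'):
    c=cap(n,n+'0'); print(n,-c['R'].T@np.array(c['t']).ravel())
s=telemetry.get_state(); print(s)
E
```

```text
top [ 0.27148288 -0.02736992  1.30814471]
side [ 0.0673675  -1.16484049  0.84754307]
{'time_s': 0.1, 'joints': array([ 8.47447178e+01,  2.05876852e+01,  6.38861185e-01, -1.58842466e-02,
       -7.01374628e+01, -1.65070284e+01]), 'qd': array([-0.06044736, -0.11091757,  0.05881495, -0.00086459,  0.02602021,
        0.01543997]), 'joint_torque': array([-1.97691967e-03, -5.84167707e+01,  2.93752849e+01,  7.01564357e+00,
        1.01602566e-02, -4.55599275e-05]), 'tcp_pos': array([0.25013295, 0.6264652 , 0.22571699]), 'eef_rot': array([ 1.79913026e+02, -1.02013666e-02, -2.17677110e+01]), 'contact_force': array([0.76302972, 0.49697046, 0.55361184]), 'moment': array([-0.00469009, -0.00167336, -0.02501359]), 'gripper_force': 0.0, 'gripper_width': 0.08777714499972444}
```

View pics/top0.png

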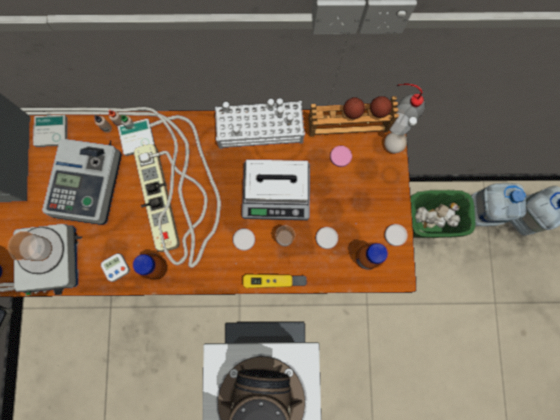

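View pics/side0.png

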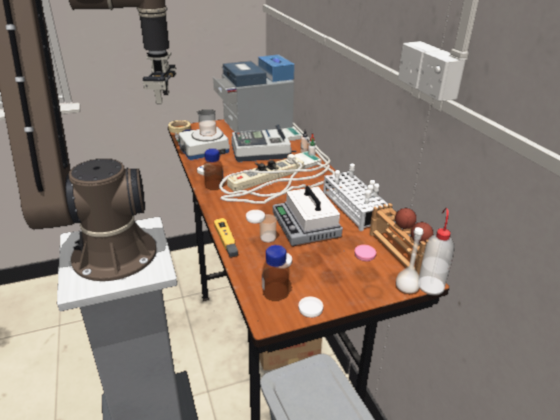

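Top view: the dishes are at about (244,239), (327,238) and (396,235), with the pink decoy at (341,156). The cover and handle are at (277,181), the beaker at (285,235), and the bottle caps at (376,254) and (144,265).

```bash
python3 - <<'E'
from h import *
c=cap('top'); P=world(c); im=c['img'].astype(int)
hsv=cv2.cvtColor(c['img'],cv2.COLOR_RGB2HSV)
def blob(m,u,v,w):
    k=np.zeros(m.shape,bool);k[v-w:v+w,u-w:u+w]=1
    n,l,s,ce=cv2.connectedComponentsWithStats((m&k).astype(np.uint8)); i=1+s[1:,4].argmax(); return l==i,ce[i],s[i]
white=(hsv[...,1]<70)&(hsv[...,2]>140)
for u,v in((244,239),(327,238),(396,235)):
    m,ce,s=blob(white,u,v,17); print('dish',s,ray(c,*ce,.014).round(4), P[m][:,2].mean().round(4))
m=(im.max(2)<50); m,ce,s=blob(m,277,180,24); print('handle',s,ray(c,*ce,.118).round(4),np.median(P[m],0).round(4))
print(cv2.minAreaRect(np.argwhere(m)[:,::-1].astype(np.float32)))
z=P[...,2]
# bar/top via points
q=(z>.078)&(z<.095); q,ce,s=blob(q,277,180,40); pts=P[q][:,:2]; print('covertop',cv2.minAreaRect((pts*1000).astype(np.float32)),pts.mean(0))
q=(abs(z-.118)<.012); q,ce,s=blob(q,277,180,30);print('bar',s,P[q].mean(0),cv2.minAreaRect((P[q][:,:2]*1000).astype(np.float32)))
for u,v in((376,254),(144,265)):
    m,ce,s=blob((hsv[...,0]>105)&(hsv[...,0]<130)&(hsv[...,1]>120),u,v,16); print('bottle',s,ray(c,*ce,.138).round(4))
m=(z>.04)&(z<.09);m,ce,s=blob(m,285,235,16);print('beaker',s,P[m].mean(0).round(4), ray(c,285,235,.07))
i=cv2.resize(c['img'][120:290,200:420],None,fx=3.5,fy=3.5,interpolation=cv2.INTER_CUBIC); cv2.imwrite('pics/crop.png',i[:,:,::-1])
E
```

```text
dish [233 229  22  21 367] [0.4393 0.0484 0.014 ] 0.0253
dish [316 227  22  22 371] [ 0.4414 -0.1881  0.014 ] 0.018
dish [386 224  21  22 354] [ 0.4474 -0.3861  0.014 ] 0.0186
handle [257 175  39   7 137] [ 0.591  -0.0455  0.118 ] [ 0.5917 -0.0448  0.118 ]
((276.0289306640625, 178.01553344726562), (38.04237365722656, 5.027237892150879), 1.6846843957901)
covertop ((595.1514282226562, -46.51206970214844), (168.61474609375, 111.0501708984375), 88.33203125) [ 0.59249191 -0.04688191]
bar [257 174  40   7 218] [ 0.5937319  -0.04699279  0.11795362] ((594.3485717773438, -46.28331756591797), (105.45603942871094, 14.848227500915527), 88.98072052001953)
bottle [367 244  20  19 311] [ 0.3834 -0.2991  0.138 ]
bottle [134 255  21  20 327] [0.3607 0.2949 0.138 ]
beaker [276 225  19  21  91] [ 0.4478 -0.0697  0.0628] [ 0.44180835 -0.06806614  0.07      ]
```

View pics/crop.png

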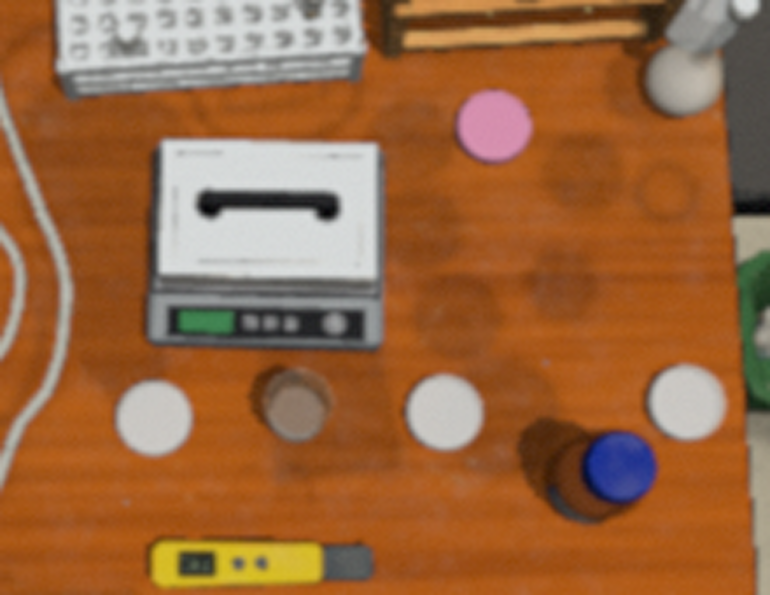

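Request:
{"fn": "move_arm", "kwargs": {
  "plan": [
    [1,0.028,-0.056,0,0,0,-5.8],
    [1,0.028,-0.056,0,0,0,-5.8],
    [1,0.028,-0.056,0,0,0,-5.8],
    [1,0.028,-0.056,0,0,0,-5.8],
    [1,0.028,-0.056,0,0,0,-5.8],
    [1,0.028,-0.056,0,0,0,-5.8],
    [1,0.028,-0.056,0,0,0,-5.8],
    [1,0.028,-0.056,0,0,0,-5.8],
    [1,0.028,-0.056,0,0,0,-5.8],
    [1,0.028,-0.056,0,0,0,-5.8],
    [1,0.028,-0.056,0,0,0,-5.8],
    [1,0.028,-0.056,0,0,0,-5.8],
    [1,0,0,0,0,0,0],
    [1,0,0,0,0,0,0],
    [1,0,0,0,0,0,0]
  ],
  "force": 30
}}

```text
time_s: 2.02
tcp_pos: [0.5853, -0.043, 0.2266]
eef_rot: [-180.0, 0.0, -91.3]
contact_force: [-0.1, -0.3, -0.1]
gripper_width: 0.0875
gripper_force: 0.0
```

```bash
python3 - <<'E'
from h import *
c=cap('wrist','w1'); s=telemetry.get_state(); print(s['tcp_pos'],s['eef_rot'],s['joints'])
P=world(c); z=P[...,2]
for lo,hi in((.108,.128),(.076,.096),(.03,.05)):
    m=(z>lo)&(z<hi)&(P[...,0]>.48)&(P[...,0]<.69)&(P[...,1]>-.17)&(P[...,1]<.08)
    if m.sum()>50: print(lo,m.sum(),P[m].mean(0),cv2.minAreaRect((P[m][:,:2]*1000).astype(np.float32)))
E
```

```text
[ 0.58536932 -0.04282144  0.22677592] [-1.79986555e+02  1.01926550e-02 -9.12490601e+01] [ 1.48856203e+01  1.22985290e+01 -1.07839033e+01 -6.58258997e-03
 -6.69018200e+01 -1.61321001e+01]
0.108 1554 [ 0.59357327 -0.05087658  0.11701434] ((593.539794921875, -47.96253204345703), (106.06218719482422, 13.23897647857666), 87.94706726074219)
0.076 14588 [ 0.5935399  -0.05793324  0.0873862 ] ((593.9420166015625, -50.15486145019531), (164.30055236816406, 110.12157440185547), 88.09120178222656)
0.03 5482 [ 0.52627627 -0.0639917   0.04070932] ((576.885986328125, -48.030494689941406), (188.6053009033203, 166.13145446777344), 88.09735107421875)
```

View pics/w1.png

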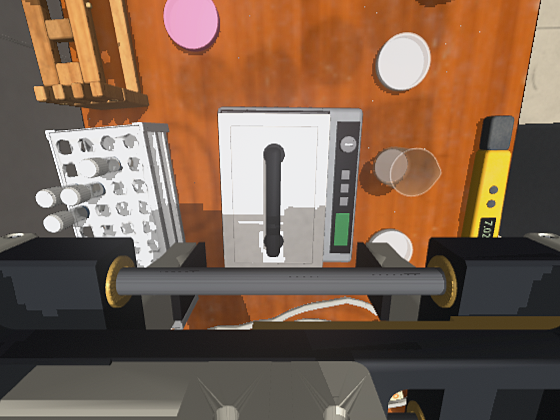

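Wrist view: the bar handle runs (273,150)–(273,245), with the housing around it. The incubator is at about (0.594,-0.048), yaw -1.9°.

Request:
{"fn": "move_arm", "kwargs": {
  "plan": [
    [1,0.0085,-0.005,0,0,0,-0.6],
    [1,0,0,-0.04,0,0,0],
    [1,0,0,-0.04,0,0,0],
    [1,0,0,-0.034,0,0,0],
    [1,0,0,-0.02,0,0,0],
    [1,0,0,0,0,0,0],
    [1,0,0,0,0,0,0],
    [-1,0,0,0,0,0,0],
    [-1,0,0,0,0,0,0],
    [-1,0,0,0,0,0,0],
    [-1,0,0,0,0,0,0],
    [-1,0,0,0,0,0,0],
    [-1,0,0,0,0,0,0],
    [-1,0,0,0,0,0,0],
    [-1,0,0,0,0,0,0]
  ],
  "force": 40
}}

```text
time_s: 3.95
tcp_pos: [0.5939, -0.049, 0.0925]
eef_rot: [180.0, -0.0, -92.0]
contact_force: [-1.0, 0.4, 0.1]
gripper_width: 0.0136
gripper_force: 40.1
```

Request:
{"fn": "move_arm", "kwargs": {
  "plan": [
    [-1,0,0,0.01,0,0,0],
    [-1,0,0,0.015,0,0,0],
    [-1,0,0,0.02,0,0,0],
    [-1,0,0,0.025,0,0,0],
    [-1,-0.002,-0.02,0,0,0,0],
    [-1,-0.004,-0.03,0,0,0,0],
    [-1,-0.004,-0.03,0,0,0,0],
    [-1,-0.004,-0.03,0,0,0,0],
    [-1,-0.004,-0.03,0,0,0,0],
    [-1,-0.004,-0.03,0,0,0,0],
    [-1,-0.004,-0.03,0,0,0,0],
    [-1,-0.003,-0.03,0,0,0,0],
    [-1,-0.001,-0.02,0,0,0,0],
    [-1,0,0,0,0,0,0],
    [-1,0,0,0,0,0,0],
    [-1,0,0,0,0,0,0]
  ]
}}

```text
time_s: 5.95
tcp_pos: [0.5643, -0.2983, 0.1626]
eef_rot: [180.0, 0.0, -91.9]
contact_force: [0.1, 0.5, -2.4]
gripper_width: 0.0134
gripper_force: 40.0
```

```bash
python3 - <<'E'
from h import *
c=cap('wrist','w2'); c=cap('top','t2');P=world(c); z=P[...,2]
m=(z>.04)&(z<.056)&(P[...,0]>.53)&(P[...,0]<.66)&(P[...,1]>-.15)&(P[...,1]<.06)
print(m.sum(),P[m].mean(0),cv2.minAreaRect((P[m][:,:2]*1000).astype(np.float32)))
s=telemetry.get_state(); print(s['tcp_pos'],s['eef_rot'],s['contact_force'])
E
```

```text
999 [0.59768096 0.00616837 0.04703113] ((594.6649169921875, -3.001667022705078), (100.35828399658203, 128.9911651611328), 88.32317352294922)
[ 0.56437441 -0.29828762  0.162667  ] [-1.79991904e+02  2.92288290e-03 -9.19059103e+01] [-1.03572453 -0.27044964 -3.17610842]
```

View pics/t2.png

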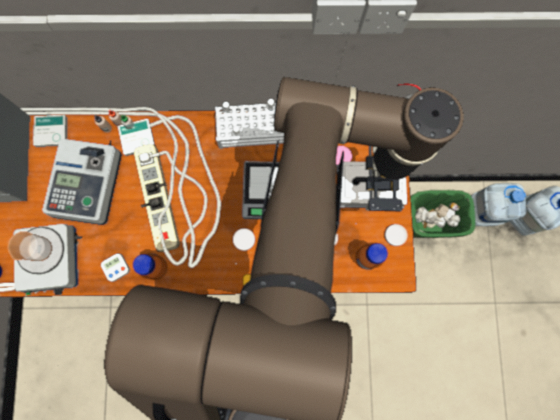

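The cover is held clear of the bench, at about (375,185) in the image. Lowering it now.

Request:
{"fn": "move_arm", "kwargs": {
  "plan": [
    [-1,0,0,-0.02,0,0,0],
    [-1,0,0,-0.03,0,0,0],
    [-1,0,0,-0.025,0,0,0],
    [-1,0,0,-0.015,0,0,0],
    [-1,0,0,-0.008,0,0,0],
    [-1,0,0,-0.004,0,0,0],
    [-1,0,0,-0.004,0,0,0],
    [-1,0,0,-0.003,0,0,0],
    [-1,0,0,-0.001,0,0,0],
    [-1,0,0,0,0,0,0],
    [-1,0,0,0,0,0,0]
  ]
}}

```text
time_s: 7.42
tcp_pos: [0.5643, -0.299, 0.0528]
eef_rot: [-180.0, -0.0, -92.0]
contact_force: [-0.0, -0.5, -3.0]
gripper_width: 0.0137
gripper_force: 40.0
```

Request:
{"fn": "move_arm", "kwargs": {
  "plan": [
    [-1,0,0,-0.001,0,0,0],
    [-1,0,0,-0.0005,0,0,0],
    [-1,0,0,0,0,0,0]
  ]
}}

```text
time_s: 7.8
tcp_pos: [0.5644, -0.299, 0.0525]
eef_rot: [-180.0, -0.0, -91.9]
contact_force: [-4.1, 2.7, 7.0]
gripper_width: 0.014
gripper_force: 40.0
```

Request:
{"fn": "move_arm", "kwargs": {
  "plan": [
    [1,0,0,0,0,0,0],
    [1,0,0,0,0,0,0],
    [1,0,0,0,0,0,0],
    [1,0,0,0,0,0,0],
    [1,0,0,0.02,0,0,0],
    [1,0,0,0.04,0,0,0],
    [1,0,0,0.05,0,0,0],
    [1,0,0,0.04,0,0,0],
    [1,-0.03,0.04,0,0,0,0],
    [1,-0.03,0.04,0,0,0,0],
    [1,-0.03,0.04,0,0,0,0],
    [1,-0.03,0.04,0,0,0,0],
    [1,0,0,0,0,0,0],
    [1,0,0,0,0,0,0],
    [1,0,0,0,0,0,0]
  ]
}}

```text
time_s: 9.68
tcp_pos: [0.4447, -0.1394, 0.201]
eef_rot: [180.0, -0.0, -92.0]
contact_force: [0.2, -1.1, -0.2]
gripper_width: 0.0874
gripper_force: 0.0
```

```bash
cat > dish.py <<'E'
from h import *
import sys
# white round blobs in the wrist picture: rim centre by ray on the lid plane
c=cap('wrist','w'+sys.argv[1]); P=world(c); s=telemetry.get_state(); print(s['tcp_pos'],s['eef_rot'])
hsv=cv2.cvtColor(c['img'],cv2.COLOR_RGB2HSV)
zt=float(sys.argv[2])
m=((hsv[...,1]<70)&(hsv[...,2]>110)&(abs(P[...,2]-zt)<.008)).astype(np.uint8)
n,l,st,ce=cv2.connectedComponentsWithStats(m)
for i in range(1,n):
    if st[i,4]>400:
        Q=(P[l==i][:,:2]*1000).astype(np.float32); print(st[i],cv2.minEnclosingCircle(Q),Q.mean(0),P[l==i][:,2].mean())
E
python3 dish.py 3 .014
python3 - <<'E'
from h import *
P=world(cap('top')); z=P[...,2]
m=(z>.058)&(z<.09)&(P[...,0]>.45)&(P[...,0]<.65)&(P[...,1]<-.2)&(P[...,1]>-.4); print('coverbar',m.sum(),P[m].mean(0) if m.any() else 0)
E
```

```text
[ 0.4445664  -0.13948493  0.20080962] [ 1.79967255e+02 -8.82561815e-03 -9.20161018e+01]
[213   0  11 138 486] ((511.80572509765625, -276.763671875), 69.503662109375) [ 509.35504 -279.3035 ] 0.00731452680057567
[ 258  124   52   53 2165] ((440.8316345214844, -189.4616241455078), 30.317543029785156) [ 440.73587 -190.1611 ] 0.013944813245924649
[270 303  42  18 557] ((438.1324462890625, 35.84162521362305), 28.113508224487305) [437.74927   26.652359] 0.012989241569120739
coverbar 64 [ 0.56384582 -0.33296793  0.07723369]
```

View pics/w3.png

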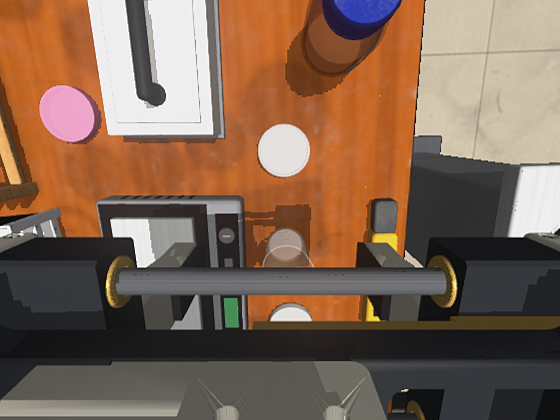

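The cover stands upright. Dish 2 is at (0.441,-0.190), pixel (284,150).

Request:
{"fn": "move_arm", "kwargs": {
  "plan": [
    [0.75,-0.0036,-0.025,-0.01,0,0,0],
    [0.75,0,-0.0255,-0.02,0,0,0],
    [0.75,0,0,-0.04,0,0,0],
    [0.75,0,0,-0.05,0,0,0],
    [0.75,0,0,-0.045,0,0,0],
    [0.75,0,0,-0.02,0,0,0],
    [0.75,0,0,-0.0085,0,0,0],
    [0.75,0,0,-0.004,0,0,0],
    [0.75,0,0,0,0,0,0],
    [0.75,0,0,0,0,0,0],
    [-1,0,0,0,0,0,0],
    [-1,0,0,0,0,0,0],
    [-1,0,0,0,0,0,0],
    [-1,0,0,0,0,0,0],
    [-1,0,0,0,0,0,0],
    [-1,0,0,0,0,0,0]
  ],
  "force": 12
}}

```text
time_s: 11.78
tcp_pos: [0.4407, -0.1894, 0.0038]
eef_rot: [-180.0, -0.0, -92.0]
contact_force: [-0.5, 1.0, 4.9]
gripper_width: 0.0573
gripper_force: 12.0
```

Request:
{"fn": "move_arm", "kwargs": {
  "plan": [
    [-1,0,0,0.01,0,0,0],
    [-1,0,0,0.025,0,0,0],
    [-1,0,0,0.035,0,0,0],
    [-1,0,0,0.03,0,0,0],
    [-1,0.022,0.015,0,0,0,0],
    [-1,0.04,0.027,0,0,0,0],
    [-1,0.04,0.027,0,0,0,0],
    [-1,0.035,0.024,0,0,0,0],
    [-1,0.015,0.0105,0,0,0,0],
    [-1,0,0,0,0,0,0],
    [-1,0,0,0,0,0,0],
    [-1,0,0,-0.02,0,0,0],
    [-1,0,0,-0.02,0,0,0],
    [-1,0,0,-0.006,0,0,0],
    [-1,0,0,-0.003,0,0,0],
    [-1,0,0,0,0,0,0],
    [-1,0,0,0,0,0,0]
  ]
}}

```text
time_s: 13.9
tcp_pos: [0.5929, -0.086, 0.0553]
eef_rot: [-179.9, 0.0, -92.0]
contact_force: [-0.4, 0.5, -0.1]
gripper_width: 0.0574
gripper_force: 12.0
```

Request:
{"fn": "move_arm", "kwargs": {
  "plan": [
    [-1,0,0,-0.002,0,0,0],
    [-1,0,0,-0.001,0,0,0],
    [-1,0,0,-0.0007,0,0,0],
    [-1,0,0,0,0,0,0]
  ]
}}

```text
time_s: 14.4
tcp_pos: [0.5926, -0.0859, 0.0518]
eef_rot: [-180.0, -0.0, -91.9]
contact_force: [-2.7, 1.0, 8.0]
gripper_width: 0.0572
gripper_force: 12.0
```

Request:
{"fn": "move_arm", "kwargs": {
  "plan": [
    [0.75,0,0,0,0,0,0],
    [0.75,0,0,0,0,0,0],
    [0.75,0,0,0,0,0,0],
    [0.75,0,0,0,0,0,0],
    [0.75,0,0,0.02,0,0,0],
    [0.75,0,0,0.04,0,0,0],
    [0.75,0,0,0.05,0,0,0],
    [0.75,0,0,0.04,0,0,0],
    [0.75,-0.035,0.04,0,0,0,0],
    [0.75,-0.04,0.05,0,0,0,0],
    [0.75,-0.04,0.05,0,0,0,0],
    [0.75,-0.035,0.046,0,0,0,0],
    [0.75,0,0,0,0,0,0],
    [0.75,0,0,0,0,0,0],
    [0.75,0,0,0,0,0,0]
  ]
}}

```text
time_s: 16.27
tcp_pos: [0.4449, 0.097, 0.2007]
eef_rot: [180.0, -0.0, -92.0]
contact_force: [0.3, -0.2, -0.4]
gripper_width: 0.0769
gripper_force: 0.0
```

```bash
python3 dish.py 4 .014; python3 dish.py 4b .062
```

```text
[0.44493937 0.09677975 0.20063485] [ 1.79974266e+02 -2.31412971e-02 -9.20704354e+01]
[   0   14   61  203 2313] ((730.2470703125, 7.639926910400391), 108.77639770507812) [731.3158     6.380981] 0.01160741472582329
[ 260  124   52   53 2165] ((438.77215576171875, 47.15947341918945), 30.26902961730957) [438.72134   46.619095] 0.01391272759466105
[ 185  212  161   55 1574] ((467.7881164550781, 176.57342529296875), 104.49617004394531) [451.42896 164.58061] 0.00977090977838101
[0.44491601 0.09674225 0.20058013] [ 1.79969123e+02 -2.56001113e-02 -9.20821432e+01]
[  72    0   74   49 2869] ((593.2006225585938, -85.34800720214844), 31.086030960083008) [591.72406 -75.90541] 0.06168503630712255
```

View pics/w4.png

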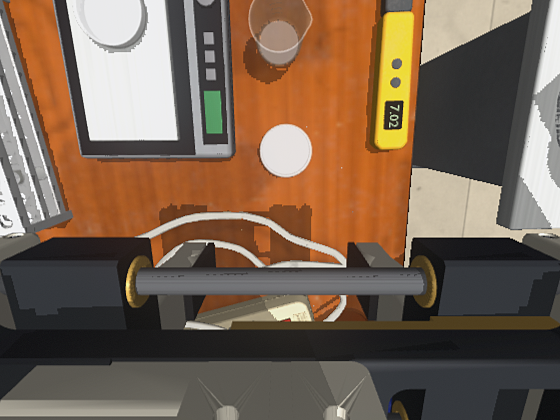

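Dish 2 lies on the plate at (0.593,-0.085). Dish 1 is at (0.439,0.047), pixel (286,150), and the cable is clear of it.

Request:
{"fn": "move_arm", "kwargs": {
  "plan": [
    [0.75,-0.003,-0.025,0,0,0,10],
    [0.75,-0.003,-0.025,0,0,0,10],
    [0.75,0,0,-0.02,0,0,10],
    [0.75,0,0,-0.04,0,0,2],
    [0.75,0,0,-0.05,0,0,0],
    [0.75,0,0,-0.045,0,0,0],
    [0.75,0,0,-0.025,0,0,0],
    [0.75,0,0,-0.012,0,0,0],
    [0.75,0,0,-0.004,0,0,0],
    [0.75,0,0,0,0,0,0],
    [0.75,0,0,0,0,0,0],
    [-1,0,0,0,0,0,0],
    [-1,0,0,0,0,0,0],
    [-1,0,0,0,0,0,0],
    [-1,0,0,0,0,0,0],
    [-1,0,0,0,0,0,0],
    [-1,0,0,0,0,0,0]
  ]
}}

```text
time_s: 18.5
tcp_pos: [0.4386, 0.0478, 0.0051]
eef_rot: [-180.0, -0.0, -59.9]
contact_force: [-2.0, 0.1, 5.7]
gripper_width: 0.057
gripper_force: 12.0
```

Request:
{"fn": "move_arm", "kwargs": {
  "plan": [
    [-1,0,0,0.01,0,0,0],
    [-1,0,0,0.025,0,0,0],
    [-1,0,0,0.035,0,0,0],
    [-1,0,0,0.03,0,0,0],
    [-1,0.022,-0.008,0,0,0,-6],
    [-1,0.04,-0.015,0,0,0,-8],
    [-1,0.04,-0.015,0,0,0,-8],
    [-1,0.035,-0.013,0,0,0,-6],
    [-1,0.02,-0.007,0,0,0,-4],
    [-1,0,0,0,0,0,0],
    [-1,0,0,0,0,0,0],
    [-1,0,0,-0.02,0,0,0],
    [-1,0,0,-0.02,0,0,0],
    [-1,0,0,-0.006,0,0,0],
    [-1,0,0,-0.003,0,0,0],
    [-1,0,0,0,0,0,0],
    [-1,0,0,0,0,0,0]
  ]
}}

```text
time_s: 20.62
tcp_pos: [0.5958, -0.0102, 0.0566]
eef_rot: [-179.9, 0.0, -91.9]
contact_force: [0.2, -0.2, -1.0]
gripper_width: 0.0578
gripper_force: 12.0
```

Request:
{"fn": "move_arm", "kwargs": {
  "plan": [
    [-1,0,0,-0.002,0,0,0],
    [-1,0,0,-0.001,0,0,0],
    [-1,0,0,-0.0007,0,0,0],
    [-1,0,0,0,0,0,0]
  ]
}}

```text
time_s: 21.12
tcp_pos: [0.5955, -0.0104, 0.0531]
eef_rot: [-180.0, -0.0, -91.9]
contact_force: [-2.4, -0.2, 8.7]
gripper_width: 0.0569
gripper_force: 12.0
```

Request:
{"fn": "move_arm", "kwargs": {
  "plan": [
    [0.75,0,0,0,0,0,0],
    [0.75,0,0,0,0,0,0],
    [0.75,0,0,0,0,0,0],
    [0.75,0,0,0,0,0,0],
    [0.75,0,0,0.02,0,0,0],
    [0.75,0,0,0.04,0,0,0],
    [1,0,0,0.05,0,0,0],
    [1,0,0.02,0.05,0,0,0],
    [1,0,0,0,0,0,0],
    [1,0,0,0,0,0,0],
    [1,0,0,0,0,0,0]
  ]
}}

```text
time_s: 22.5
tcp_pos: [0.5948, 0.0093, 0.2108]
eef_rot: [179.9, -0.0, -92.0]
contact_force: [0.7, -0.8, 0.1]
gripper_width: 0.0879
gripper_force: 0.0
```

```bash
python3 dish.py 5 .062; python3 - <<'E'
from h import *
c=cap('wrist'); P=world(c); z=P[...,2]
m=(z>.03)&(z<.055)&(P[...,0]>.48)&(P[...,0]<.69)&(P[...,1]>-.18)&(P[...,1]<.08)
print(cv2.minAreaRect((P[m][:,:2]*1000).astype(np.float32)))
E
```

```text
[0.59482288 0.00927492 0.21077802] [ 1.79868694e+02 -4.22333688e-02 -9.19787029e+01]
[ 249   73   61   66 3172] ((593.5657958984375, -86.34368133544922), 30.757795333862305) [593.62195 -86.87601] 0.06200286640450212
[ 250  152   58   58 2615] ((596.5277099609375, -10.85850715637207), 30.7777156829834) [596.51843  -11.742879] 0.06189503104494975
[ 85 157  69  80 983] ((771.7559204101562, 2.933743715286255), 46.99197769165039) [7.6881055e+02 7.3984340e-02] 0.06924175160133583
((576.855712890625, -46.333290100097656), (189.21437072753906, 166.42459106445312), 88.06226348876953)
```

View pics/w5.png

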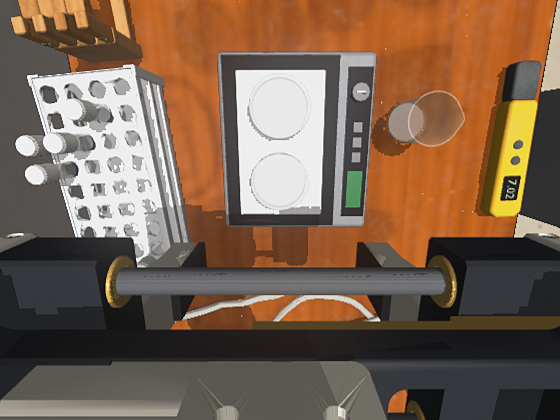

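Both dishes lie on the plate, at pixels (279,106) and (279,181), near its centre line. Now for the cover.

Request:
{"fn": "move_arm", "kwargs": {
  "plan": [
    [1,-0.0035,-0.04,0,0,0,0],
    [1,-0.006,-0.06,0,0,0,0],
    [1,-0.006,-0.06,0,0,0,0],
    [1,-0.006,-0.06,0,0,0,0],
    [1,-0.006,-0.058,0,0,0,0],
    [1,-0.003,-0.03,0,0,0,0],
    [1,0,0,0,0,0,0],
    [1,0,0,0,0,0,0],
    [1,0,0,-0.04,0,0,0],
    [1,0,0,-0.05,0,0,0],
    [1,0,0,-0.04,0,0,0],
    [1,0,0,-0.027,0,0,0],
    [1,0,0,0,0,0,0],
    [1,0,0,0,0,0,0]
  ]
}}

```text
time_s: 24.35
tcp_pos: [0.5661, -0.2979, 0.0565]
eef_rot: [-179.9, -0.0, -91.9]
contact_force: [-0.3, -0.5, 0.4]
gripper_width: 0.0879
gripper_force: 0.0
```

Request:
{"fn": "move_arm", "kwargs": {
  "plan": [
    [1,-0.0017,-0.001,-0.003,0,0,0],
    [1,0,0,0,0,0,0],
    [-1,0,0,0,0,0,0],
    [-1,0,0,0,0,0,0],
    [-1,0,0,0,0,0,0],
    [-1,0,0,0,0,0,0],
    [-1,0,0,0,0,0,0],
    [-1,0,0,0,0,0,0],
    [-1,0,0,0,0,0,0],
    [-1,0,0,0,0,0,0]
  ],
  "force": 40
}}

```text
time_s: 25.6
tcp_pos: [0.5634, -0.2994, 0.0522]
eef_rot: [-180.0, -0.0, -92.0]
contact_force: [-0.3, 0.1, 0.4]
gripper_width: 0.0139
gripper_force: 40.1
```

Request:
{"fn": "move_arm", "kwargs": {
  "plan": [
    [-1,0,0,0.015,0,0,0],
    [-1,0,0,0.03,0,0,0],
    [-1,0,0,0.035,0,0,0],
    [-1,0,0,0.03,0,0,0],
    [-1,0.003,0.02,0,0,0,0],
    [-1,0.0036,0.03,0,0,0,0],
    [-1,0.004,0.03,0,0,0,0],
    [-1,0.004,0.03,0,0,0,0],
    [-1,0.004,0.03,0,0,0,0],
    [-1,0.004,0.03,0,0,0,0],
    [-1,0.004,0.03,0,0,0,0],
    [-1,0.003,0.03,0,0,0,0],
    [-1,0.001,0.02,0,0,0,0],
    [-1,0,0,0,0,0,0],
    [-1,0,0,0,0,0,0],
    [-1,0,0,0,0,0,0]
  ]
}}

```text
time_s: 27.6
tcp_pos: [0.5936, -0.05, 0.162]
eef_rot: [180.0, -0.0, -92.0]
contact_force: [-0.1, -0.1, -3.1]
gripper_width: 0.0135
gripper_force: 40.0
```

```bash
python3 - <<'E'
from h import *
s=telemetry.get_state(); print(s['tcp_pos'],s['eef_rot'],s['contact_force'])
c=cap('wrist','w6'); P=world(c); z=P[...,2]
print(s['tcp_pos'][2]-.0065)
m=(abs(z-(s['tcp_pos'][2]-.0065))<.008)&(P[...,0]>.48)&(P[...,0]<.69)&(P[...,1]>-.18)&(P[...,1]<.08)
print(m.sum(),cv2.minAreaRect((P[m][:,:2]*1000).astype(np.float32)))
A=np.c_[P[m][:,:2],np.ones(m.sum())]; print(np.degrees(np.linalg.lstsq(A,P[m][:,2],rcond=None)[0][:2]))
E
```

```text
[ 0.59361722 -0.04996499  0.16203727] [ 1.79979250e+02 -3.24594043e-03 -9.20086948e+01] [-0.05095652 -0.10809459 -3.13220063]
0.15553727100332432
23171 ((593.7584228515625, -69.20043182373047), (126.88118743896484, 110.09982299804688), 87.97824096679688)
[0.01655231 1.05899747]
```

Request:
{"fn": "move_arm", "kwargs": {
  "plan": [
    [-1,0.0003,0.001,-0.01,0,0,0],
    [-1,0,0,-0.02,0,0,0],
    [-1,0,0,-0.015,0,0,0],
    [-1,0,0,-0.008,0,0,0],
    [-1,0,0,-0.006,0,0,0],
    [-1,0,0,-0.004,0,0,0],
    [-1,0,0,-0.003,0,0,0],
    [-1,0,0,-0.002,0,0,0],
    [-1,0,0,0,0,0,0],
    [-1,0,0,0,0,0,0]
  ]
}}

```text
time_s: 28.9
tcp_pos: [0.5943, -0.0483, 0.0944]
eef_rot: [-180.0, 0.0, -92.0]
contact_force: [0.9, 0.1, -2.1]
gripper_width: 0.0138
gripper_force: 40.0
```

Request:
{"fn": "move_arm", "kwargs": {
  "plan": [
    [-1,0,0,-0.001,0,0,0],
    [-1,0,0,-0.001,0,0,0],
    [-1,0,0,-0.0005,0,0,0],
    [-1,0,0,0,0,0,0],
    [-1,0,0,0,0,0,0]
  ]
}}

```text
time_s: 29.52
tcp_pos: [0.5942, -0.0484, 0.0922]
eef_rot: [-180.0, -0.0, -92.0]
contact_force: [-3.5, 0.7, 5.3]
gripper_width: 0.0133
gripper_force: 40.0
```

Contact came at the home height. Release and back off.

Request:
{"fn": "move_arm", "kwargs": {
  "plan": [
    [1,0,0,0,0,0,0],
    [1,0,0,0,0,0,0],
    [1,0,0,0,0,0,0],
    [1,0,0,0,0,0,0],
    [1,0,0,0,0,0,0],
    [1,0,0,0.02,0,0,0],
    [1,0,0,0.04,0,0,0],
    [1,0,0.005,0.05,0,0,0],
    [1,0,0.03,0.04,0,0,0],
    [1,0,0.03,0,0,0,0],
    [1,0,0,0,0,0,0],
    [1,0,0,0,0,0,0],
    [1,0,0,0,0,0,0]
  ]
}}

```text
time_s: 31.15
tcp_pos: [0.594, 0.0159, 0.2412]
eef_rot: [179.9, -0.0, -92.0]
contact_force: [0.4, -0.5, -0.9]
gripper_width: 0.0875
gripper_force: 0.0
```

```bash
python3 - <<'E'
from h import *
s=telemetry.get_state(); print(s['tcp_pos'],s['contact_force'])
c=cap('wrist','w7'); P=world(c); z=P[...,2]
for lo,hi in((.108,.128),(.076,.096),(.03,.05)):
    m=(z>lo)&(z<hi)&(P[...,0]>.48)&(P[...,0]<.69)&(P[...,1]>-.17)&(P[...,1]<.08)
    if m.sum()>50:
        A=np.c_[P[m][:,:2],np.ones(m.sum())]
        print(lo,m.sum(),P[m].mean(0),cv2.minAreaRect((P[m][:,:2]*1000).astype(np.float32)),np.linalg.lstsq(A,P[m][:,2],rcond=None)[0][:2])
E
```

```text
[0.59395251 0.01591263 0.24115727] [ 0.44539937 -0.5006395  -0.87376801]
0.108 1704 [ 0.59501805 -0.04844872  0.11695702] ((594.8466186523438, -46.693138122558594), (106.1327133178711, 13.980450630187988), 87.51922607421875) [ 0.03459834 -0.00467729]
0.076 15962 [ 0.5949967  -0.05323034  0.08737932] ((595.2841796875, -46.574546813964844), (169.46649169921875, 110.22511291503906), 88.02043914794922) [-5.42385354e-05 -3.08339712e-04]
0.03 5105 [ 0.51584605 -0.05170243  0.04079699] ((576.8324584960938, -47.92772674560547), (188.0756072998047, 166.5304412841797), 88.06404876708984) [-0.02951121 -0.00123619]
```

View pics/w7.png

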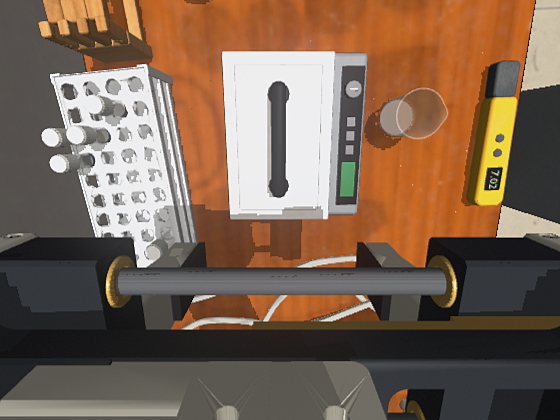

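The cover is home: level, with its top at 87.4 mm as before and the handle within about 1–2 mm of the start. Nothing else looks disturbed.

```bash
python3 -c "
from h import *
print(workorder.close_job())"
```

```text
the job is handed in; nothing more can be done
None
```

The job is handed in, with no verdict shown: dishes 1 and 2 lie on the warm plate, the cover measured home and level over them, dish 3 was left untouched on the bench, and I saw no sign of the bottles or beaker having moved.

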